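# Close, pin and hold a hinged split mould

## Task

Get the hinged split mould ready for its screw clamp: swing the front half shut against the fixed rear half, then take the knob-headed locking pin from the wooden stand and push it down through the lined-up holes of the three lugs until its knob sits on the top lug. Let go of the pin, then grip the two steel halves together across the joint, squeezing until the rubber seal is squashed and the joint is fully shut, and finish like that, still holding the squeeze. Leave the plain steel drift in the stand, and do not shift the glass beaker or the white jar.

Things in the scene. Friction and masses are not known exactly. Their poses are not given: they have to be found in the camera images.
- split_mould: Whole mould, screwed to the bench: aluminium base plate 110 (x) x 170 (y) x 10 mm carrying two bare-steel half blocks with a 25 mm upright bore (at x = y = 0). Origin under the plate's centre, on the bench top (z = 0). Own z up; parting plane x = 0; +x points from front half to rear half (away from the robot at yaw 0); hinge at +y, pin lugs at -y.
- mould_hinge (a joint): Front half's angle a, rad: 0 = metal to metal, opens to 1.6 (point d from hinge along the face is at hinge + (-d sin a, -d cos a) in mould x, y). Starts 0.55-1.05. 2 N at the pad moves it; stays where left. Below 0.021 it squashes a springy seal (9 N more at the pad for 0); let go it returns to 0.017, lug hole 2 mm out of line, which the pin's taper draws in; pinned, unpressed: 0.014.
- front_half: Swinging half, steel. Its frame equals the mould's frame when shut: it then fills x = -26 to 0, y = -40 to 40, z = 11 to 61 mm, outer face flat and upright. Its one lug (x = -13 to 13, y to -68, z = 28 to 44 mm, 10.5 mm hole) goes between the rear half's two lugs.
- rear_half: Fixed half, steel, same frame as the mould: x = 0 to 26, y = -40 to 40, z = 11 to 61 mm, outer face flat and upright. Shut, the halves measure 52 mm across their outer faces. Two lugs (x = -13 to 13, y = -40 to -68 mm, 10.5 mm holes) at z = 11 to 26 and 46 to 61 mm.
- hinge_axis (a point): Top of the upright hinge axis, 61 mm above the bench, at mould x = 0, y = +56 mm.
- pin_hole (a point): Centre of the pin hole's mouth on top of the top lug, 61 mm above the bench, at mould x = 0, y = -54 mm. Hole 10.5 mm, vertical, through all three lugs (down to 11 mm above the bench). The home pin's knob stands on it.
- front_pad (a point): Small round clamp pad on the outer face of the front half (front-half x = -26, y = -18, z = 36 mm), a good place to press; it swings with the half.
- rear_pad (a point): The same clamp pad on the rear half's outer face (mould x = +26, y = -18, z = 36 mm), facing away from the front pad.
- pin_stand: Light wooden block 40 x 104 x 54 mm fixed to the bench; two upright holes 10.5 mm, 50 mm deep, at y = -30 and +30 mm of its own axes. Origin under its centre on the bench. Holds the locking pin and the drift, either way round.
- locking_pin: Bright steel pin, about 60 g: shank 9 mm by 46 mm long, last 9 mm tapered to 3 mm; fluted cylindrical knob 18 mm across, 22 mm high. Origin on the axis at the knob's underside; own z up to the knob. Starts upright in the stand, knob resting on its top, 54 mm above the bench.
- drift: Plain dark steel rod with no knob, 9 mm across, 98 mm long; origin at its lower end. Stands in the stand's other hole, sticking out to 102 mm above the bench. Stays there.
- glass_beaker: Loose glass beaker 52 mm across, 70 mm high; origin under its centre. A bystander.
- white_jar: Loose white plastic jar 45 mm across, 56 mm high; origin under its centre. A bystander.

How it is judged:
By the outcome, as a careful person would: the job done as asked, in the order asked, and still so for the second after the job is handed in, while the arm keeps its last pose, push and grip.
It also fails if it takes over 58 s, if anything falls off the work surface, if the arm or the gripper's body presses on something with over 40 N, if the wrist force passes 120 N, or if a joint passes its speed limit or range.

## Robot

A 6-joint arm with a two-finger parallel gripper is mounted at the origin on a cart in front of the work surface, level with it; the furniture and walls round the work are solid. World frame = base frame: x ahead of the robot, y to its left, z up, the work surface at z = 0. Lengths are in mm, angles in rad, forces in N, time in s.
With the tool pointing down it reaches from about 375 to 975 mm from the base axis. Payload 3.8 kg.
Tool frame: the origin (TCP) lies at the very end of the fingers, on their centre line; the grasp point (between the pads) lies 19 mm behind it; z points along the fingers, y is the line along which they close (so a half turn about z gives the same grasp; the last joint's range is limited). The gripper opens to 85 mm and grips with 20 to 120 N. Pads are 22 mm wide; open, the fingers measure 114 mm over their backs; the gripper's body (76 mm by 85 mm) begins 54 mm behind the grasp point. The pads swing forward as they close: fully open they stand 13 mm farther back than shut.
Start: joints at [1.251, 0.264, 1.604, -0, 1.274, -0.037], TCP at [188.353, 648.183, 231.28] pointing down, gripper open.
Joint ranges: [-2.63, 2.63], [-0.94, 2.18], [0.31, 2.57], [-1.31, 4.45], [0, 2.66], [-2.55, 2.55]. Speed limits (rad/s): [2.57, 2.57, 3.14, 3.14, 3.14, 3.14].

## Interface

Orientations are given as a unit quaternion [w, x, y, z].
In Python, from workcell import manip gives the robot as it stands.
- The arm moves only by the shell command python3 -m pendant 'ROWS' [OPENING] [FORCE]. ROWS is JSON, a list of rows, each a list of 2 entries, a list of its own where there are three numbers: the shift along the tool's x, y, z each as a share of 0.02 m, from -1 to 1, then the turn about the tool's z as a share of 5 degrees, from -1 to 1. A call has 1 to 20 rows; each row shifts and turns the commanded pose from where the row before left it, along the tool's axes as they then stand; what a row does not reach is not made up. A row lasts 1/12 s, in which the tool goes at most 41.7 mm and 7.16 degrees, less where a joint would pass 70% of its speed; a pose out of reach is approached as far as the arm can. A call with a number of a shift or a turn outside -1 to 1 is refused whole. A call with a gripper value outside its range is refused whole. OPENING is the closure, from -1 (fully open) to 1 (shut), set as the call begins (- or left out, the last holds). The fingers move at their own pace and stop on an object; FORCE is the grip in N (left out, the last holds). Time passes only in rows, so rows that do not move let the fingers close. It gives the time, the measured TCP pose, the force, the opening and the grip force at its end, in the units of the state.
- manip.get_obs(): the state, without advancing time (a new reading comes with each control period).
- manip.capture(name): name is "side" or "top"; returns a dict with "pixels" (384x512x3 uint8, red, green, blue), "K" (3x3 intrinsics, pixels), "k1" (the pictures are not rectified: a ray, as slopes to the right and down, at radius r is drawn at 1 + k1 r^2 times it, then the intrinsics apply), "R" (3x3) and "t" (3): a world point X has camera coordinates R X + t. Camera axes: x right, y down, z forward; pixel columns grow to the right and rows downward; lengths in mm; the calibration is good to about 2 mm. A picture is of the moment at which its call begins. There is no depth.
- manip.close_job(): hands the job in; it is judged then, once.
Trained networks look in the newest picture that a camera, given by its name, has taken for a name from the list of things; names that differ only in an ending like _2 or _b are one class to them, and where a whole thing is asked for, a point or a joint stands for the part that bears it (a point fixed in the world has none). Each returns a list of dicts, best first, with "score" (0 to 1); they miss things now and then, are a little off and sometimes report something else, mostly with a low value. They report only what shows in the picture. A call takes as long as a camera call.
- manip.find_in(camera, query): "at" ([x, y, z] in mm, in world coordinates, good to about 4 mm: the middle of the surface that is visible of it).
The state is a dict: "time": time; "joint_positions": joint angles; "qd": joint speeds; "joint_efforts": joint torques, N m; "tcp_pos": TCP position; "ee_rot": TCP orientation; "contact_force": force on the tool from outside, world axes, zero at the start; "moment": the same for the moment, N m; "width": finger opening in mm; "grip_force": force on a finger pad.
Only numpy, scipy, OpenCV 4.12 (cv2) and the standard library are available. Lean on these libraries where they do the work, as an engineer would, in place of code of your own. Each camera call takes 0.05 s, during which the arm holds its last target. There are 200 camera calls.

## Working session

There is one attempt and no reset: what is moved stays moved. The work goes in short steps, Python scripts to look and compute and a shell command to move; the robot and the scene stay as the last step left them, time stands still between calls to the robot, and variables do not carry over. Pictures are saved under pics/ and viewed, at most 10 in all, crops included, and the job is handed in when it is done.

```bash
mkdir -p pics; ls
cat > h.py <<'E'
import numpy as np,cv2
from workcell import manip
def cap(n,f=None):
    c=manip.capture(n)
    if f: cv2.imwrite('pics/'+f,cv2.cvtColor(c['pixels'],cv2.COLOR_RGB2BGR))
    return c
def ray(c,u,v):
    K=np.array(c['K']);R=np.array(c['R']);t=np.array(c['t'])
    d=np.array([(u-K[0,2])/K[0,0],(v-K[1,2])/K[1,1]]);s=d.copy()
    for _ in range(30): s=d/(1+c['k1']*(s@s))
    return -R.T@t, R.T@np.array([s[0],s[1],1.])
def atz(c,u,v,z):
    o,d=ray(c,u,v); return (o+d*(z-o[2])/d[2]).round(1)
def proj(c,X):
    p=np.array(c['R'])@np.array(X,float)+np.array(c['t']);s=p[:2]/p[2];s=s*(1+c['k1']*(s@s))
    K=np.array(c['K']);return (K[0,0]*s[0]+K[0,2]).round(1),(K[1,1]*s[1]+K[1,2]).round(1)
E
python3 - <<'E'
from h import *
for n in('top','side'):
    c=cap(n,n+'1.png'); print(n,np.round(-np.array(c['R']).T@np.array(c['t'])))
    for q in ['split_mould','front_half','rear_half','hinge_axis','pin_hole','front_pad','rear_pad','pin_stand','locking_pin','drift','glass_beaker','white_jar']:
        print(q,[(np.round(d['at']).tolist(),round(d['score'],2)) for d in manip.find_in(n,q)[:2]])
o=manip.get_obs();print(o['time'],o['tcp_pos'],o['ee_rot'],o['width'])
E
```

```text
pics
top [ 347. -212.  915.]
split_mould [([559.0, -44.0, 9.0], 0.88), ([589.0, -46.0, 60.0], 0.41)]
front_half [([527.0, -29.0, 56.0], 0.9), ([452.0, -289.0, 54.0], 0.36)]
rear_half [([586.0, -46.0, 63.0], 0.95), ([528.0, -24.0, 60.0], 0.44)]
hinge_axis [([559.0, -45.0, 9.0], 0.84)]
pin_hole [([588.0, -44.0, 61.0], 0.86)]
front_pad [([529.0, -29.0, 60.0], 0.68)]
rear_pad [([591.0, -44.0, 60.0], 0.76)]
pin_stand [([453.0, -290.0, 55.0], 0.82), ([528.0, -32.0, 57.0], 0.57)]
locking_pin [([464.0, -315.0, 80.0], 0.62)]
drift [([562.0, -47.0, 9.0], 0.39)]
glass_beaker [([659.0, -237.0, 32.0], 0.94), ([527.0, -31.0, 58.0], 0.7)]
white_jar [([416.0, -510.0, 54.0], 0.9)]
side [ 107. -821.  566.]
split_mould [([560.0, -62.0, 10.0], 0.96), ([589.0, -55.0, 49.0], 0.3)]
front_half [([521.0, -49.0, 48.0], 0.88)]
rear_half [([583.0, -54.0, 49.0], 0.85)]
hinge_axis [([553.0, -63.0, 13.0], 0.97)]
pin_hole [([589.0, -46.0, 51.0], 0.85)]
front_pad [([522.0, -49.0, 46.0], 0.54)]
rear_pad [([555.0, -65.0, 13.0], 0.39)]
pin_stand [([442.0, -299.0, 38.0], 0.72)]
locking_pin [([464.0, -316.0, 72.0], 0.62)]
drift []
glass_beaker [([639.0, -249.0, 50.0], 0.77)]
white_jar [([404.0, -522.0, 52.0], 0.95)]
1.3 [188.35417109 648.17302663 231.29131506] [-5.45567868e-06  1.40941919e-01  9.90017866e-01 -1.10499974e-05] 85.30362598587394
```

View pics/top1.png

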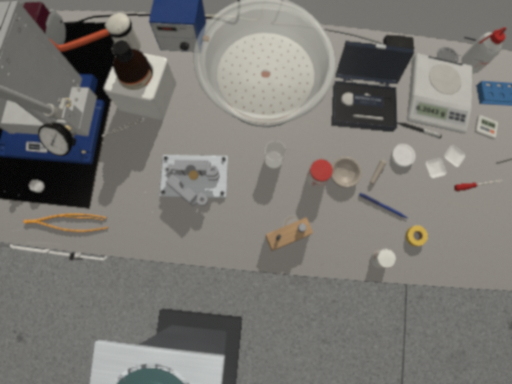

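View pics/side1.png

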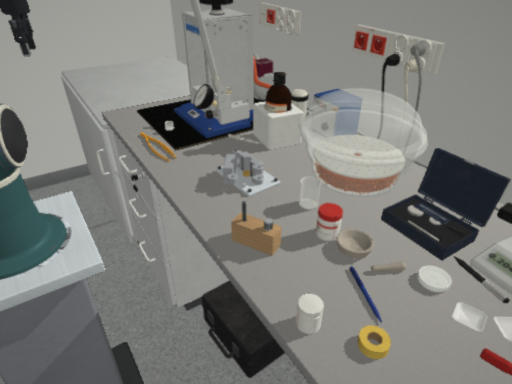

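The top view shows the mould at about (194,177), the stand at (289,234) with the pin knob at about (302,228) and the drift at about (278,238). The beaker is at (274,155) and the jar at (386,258). The side view agrees. Next I'll enlarge the crops.

Run:
```python
from h import *
a=cv2.imread('pics/top1.png');b=cv2.imread('pics/side1.png')
A=cv2.resize(a[145:210,150:240],None,fx=8,fy=8,interpolation=cv2.INTER_CUBIC)
cv2.imwrite('pics/c1.png',A)
B=np.hstack([cv2.resize(a[210:255,258:318],None,fx=6.5,fy=6.5,interpolation=cv2.INTER_CUBIC)[:292,:390],cv2.resize(b[195:255,225:290],None,fx=4.86,fy=4.86,interpolation=cv2.INTER_CUBIC)[:292,:316]])
C=cv2.resize(b[145:195,210:285],None,fx=6,fy=6,interpolation=cv2.INTER_CUBIC)
cv2.imwrite('pics/c2.png',np.vstack([B,np.pad(C,((0,0),(0,B.shape[1]-C.shape[1]),(0,0)))])); print(B.shape,C.shape)
```

```text
(292, 706, 3) (300, 450, 3)
```

View pics/c1.png

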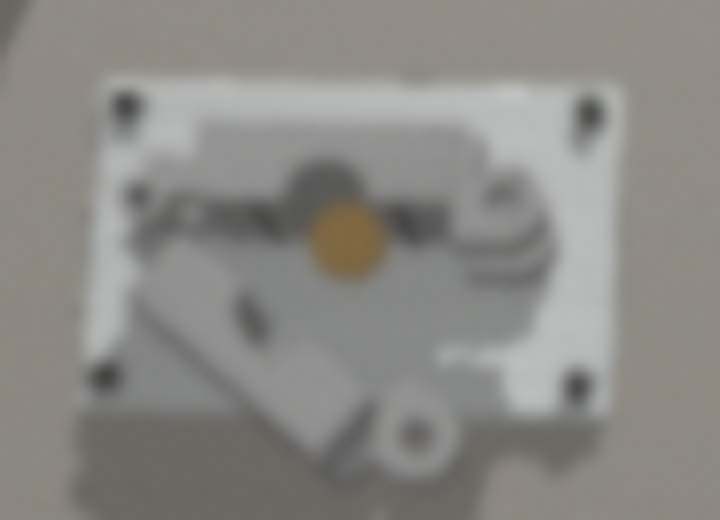

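View pics/c2.png

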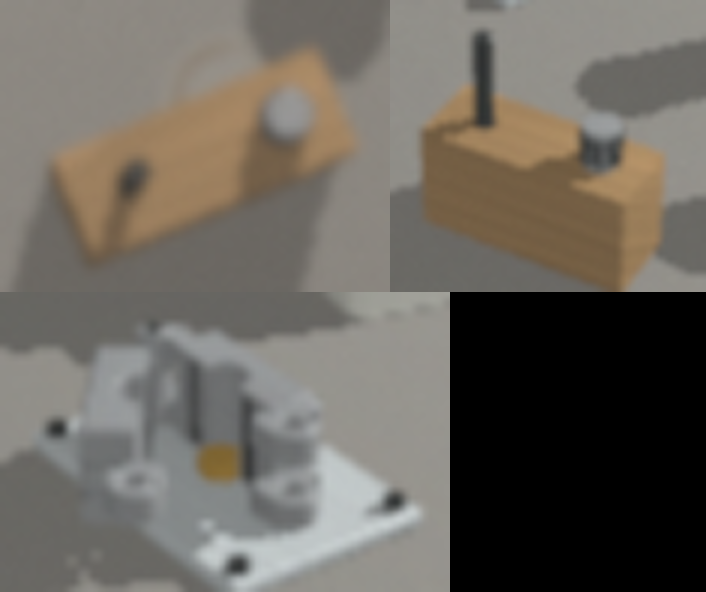

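The mould crop shows the plate corners, the top-lug hole at crop (503,190) and the swung lug hole at (416,432). The stand crop shows the knob at (287,112) and the drift at (133,175), and the side view confirms this. Next I'll turn these into world positions.

Run:
```python
from h import *
c=cap('top')
P=lambda x,y,z:atz(c,(x+.5)/8-.5+150,(y+.5)/8-.5+145,z)
Q=lambda x,y,z:atz(c,(x+.5)/6.5-.5+258,(y+.5)/6.5-.5+210,z)
print('screws',*[P(*p,11) for p in[(126,105),(590,110),(577,388),(103,378)]])
print('corners',*[P(*p,10) for p in[(103,78),(625,88),(608,413),(80,407)]])
print('pinhole',P(503,190,61),'lughole',P(416,432,44),'disc',P(348,240,10))
print('rear block top outer corners',P(195,122,61),P(480,125,61),'hinge',P(190,212,61))
print('front block outer edge',P(135,290,61),P(318,465,61))
print('knob',Q(289,112,76),Q(287,112,76),'drift',Q(137,168,102))
print('stand',*[Q(*p,54) for p in[(317,45),(357,148),(90,266),(50,160)]])
s=manip.capture('side')
for n,x,y,z in [('knobtop',603,128,76),('drifttop',482,33,102)]:
  print(n,atz(s,(x-390)/4.86-.4+225,y/4.86-.4+195,z))
R=lambda x,y,z:atz(s,(x+.5)/6-.5+210,(y-292+.5)/6-.5+145,z)
print('side pinhole',R(297,422,61),'lughole',R(135,480,44),'screws',*[R(*p,11) for p in[(57,428),(393,500),(237,565),(152,328)]])
```

```text
screws [622.7  43.5  11. ] [ 634.5 -106.4   11. ] [ 543.2 -112.6   11. ] [532.4  37.5  11. ]
corners [631.5  52.8  10. ] [ 643.2 -116.7   10. ] [ 536.3 -123.1   10. ] [522.6  43.7  10. ]
pinhole [591.  -88.9  61. ] lughole [517.9 -69.2  44. ] disc [584.6 -34.2  10. ]
rear block top outer corners [603.9   7.4  61. ] [610.8 -79.5  61. ] hinge [575.6   4.8  61. ]
front block outer edge [549.9  18.   61. ] [502.  -44.2  61. ]
knob [ 467.5 -311.5   76. ] [ 467.5 -310.8   76. ] drift [ 440.  -258.2  102. ]
stand [ 496.1 -322.7   54. ] [ 459.9 -339.6   54. ] [ 409.  -247.1   54. ] [ 445.5 -229.6   54. ]
knobtop [ 465.5 -315.7   76. ]
drifttop [ 439.5 -258.   102. ]
side pinhole [588.9 -91.1  61. ] lughole [516.1 -71.   44. ] screws [533.9  39.1  11. ] [ 634.7 -103.7   11. ] [ 544.3 -111.    11. ] [625.9 105.1  11. ]
```

```bash
python3 -m pendant '[[[-0.78,-0.95,0],0],[[-0.78,-0.95,0],0],[[-0.78,-0.95,0],0],[[-0.78,-0.95,0],0],[[-0.78,-0.95,0],0],[[-0.78,-0.95,0],0],[[-0.78,-0.95,0],0],[[-0.78,-0.95,0],0],[[-0.78,-0.95,0],0],[[-0.78,-0.95,0],0],[[-0.78,-0.95,0],0],[[-0.78,-0.95,0],0],[[-0.78,-0.95,0],0],[[-0.78,-0.95,0],0],[[-0.78,-0.95,0],0],[[-0.78,-0.95,0],0],[[-0.78,-0.95,0],0],[[-0.78,-0.95,0],0],[[-0.78,-0.95,0],0],[[-0.78,-0.95,0],0]]' 1 30
python3 -m pendant '[[[-0.79,-0.97,0],0],[[-0.79,-0.97,0],0],[[-0.79,-0.97,0],0],[[-0.79,-0.97,0],0],[[-0.79,-0.97,0],0],[[-0.79,-0.97,0],0],[[-0.79,-0.97,0],0],[[-0.79,-0.97,0],0],[[-0.79,-0.97,0],0],[[-0.79,-0.97,0],0],[[0,0,0.3],1],[[0,0,0.5],1],[[0,0,0.5],1],[[0,0,0.5],1],[[0,0,0.5],1],[[0,0,0.5],1],[[0,0,0.5],1],[[0,0,0.5],1],[[0,0,0.5],1],[[0,0,0.5],1]]'
```

```text
time: 3.07
tcp_pos: [382.2, 195.1, 231.6]
ee_rot: [0.0, 0.141, 0.99, 0.0]
contact_force: [0.2, 0.8, 0.4]
width: -0.1
grip_force: 0.0
time: 4.73
tcp_pos: [479.6, -34.2, 135.0]
ee_rot: [0.0, 0.548, 0.837, 0.0]
contact_force: [-0.6, -0.5, -0.3]
width: 0.3
grip_force: 0.0
```

```bash
python3 -m pendant '[[[0,0,0.9],0.97],[[0,0,0.9],0.97],[[0,0,0.9],0.97],[[0,0,0.9],0.97],[[0,0,0.9],0],[[0,0,0.75],0],[[0,0,0],0],[[0,0,0],0]]'
```

```text
time: 5.4
tcp_pos: [478.7, -34.1, 29.7]
ee_rot: [-0.001, 0.679, 0.734, -0.001]
contact_force: [0.5, 0.2, 0.5]
width: -0.1
grip_force: 0.0
```

```bash
python3 -m pendant '[[[-0.05,0.3,0],0],[[-0.05,0.3,0],0],[[-0.1,0.3,0],0],[[-0.1,0.3,0],0],[[-0.1,0.3,0],0],[[-0.1,0.3,0],0],[[-0.1,0.3,0],0],[[-0.1,0.3,0],0],[[-0.1,0.2,0],0],[[-0.1,0.2,0],0],[[-0.1,0.1,0],0],[[0,0,0],0]]'
```

```text
time: 6.4
tcp_pos: [540.4, -49.9, 30.6]
ee_rot: [0.001, 0.68, 0.734, 0.001]
contact_force: [-1.2, -0.8, -0.4]
width: 0.0
grip_force: 0.2
```

```bash
python3 -m pendant '[[[0,0.1,0],0],[[0,0.1,0],0],[[0,0,0],0]]'; python3 -m pendant '[[[0,0.05,0],0],[[0,0.05,0],0],[[0,0,0],0]]'; python3 -c "
from h import *
print(*[(n,q,np.round(manip.find_in(n,q)[0]['at'])) for n in ('top','side') if manip.capture(n) for q in('front_half','rear_half')])"
```

```text
time: 6.65
tcp_pos: [542.8, -49.8, 30.5]
ee_rot: [0.0, 0.679, 0.734, -0.0]
contact_force: [-4.3, -2.1, -0.2]
width: -0.2
grip_force: 1.8
time: 6.9
tcp_pos: [543.3, -49.8, 30.4]
ee_rot: [-0.001, 0.679, 0.734, -0.002]
contact_force: [-7.9, -4.5, 5.3]
width: -0.2
grip_force: 4.2Traceback (most recent call last):
  File "<string>", line 3, in <module>
    print(*[(n,q,np.round(manip.find_in(n,q)[0]['at'])) for n in ('top','side') if manip.capture(n) for q in('front_half','rear_half')])
                          ~~~~~~~~~~~~~~~~~~^^^
IndexError: list index out of range
```

```bash
python3 -m pendant '[[[0,0.05,0],0],[[0,0.05,0],0],[[0,0,0],0]]'
```

```text
time: 7.25
tcp_pos: [543.6, -50.0, 30.3]
ee_rot: [-0.002, 0.679, 0.734, -0.003]
contact_force: [-11.8, -5.7, 9.4]
width: -0.0
grip_force: 6.7
```

```bash
python3 -m pendant '[[[0,-0.5,0],0],[[0,-1,-0.5],0],[[0,-0.7,-1],0],[[0,0,-1],0],[[-0.5,-0.2,-1],0],[[-1,-0.2,-1],0],[[-1,-0.2,-0.5],0],[[-1,-0.2,0],0],[[-1,-0.2,0],0],[[-1,-0.2,0],0],[[-1,-0.2,0],0],[[-1,-0.2,0],0],[[-1,-0.2,0],0],[[-1,-0.2,0],0],[[-1,-0.2,0],0],[[-1,-0.2,0],0],[[-1,-0.2,0],0],[[-0.3,-0.1,0],0],[[0,0,0],0],[[0,0,0],0]]' -0.2
python3 - <<'E'
from h import *
for n in('top','side'):
    c=cap(n,n+'2.png')
    for q in ['front_half','rear_half','pin_hole','locking_pin']:
        print(n,q,[(np.round(d['at']).tolist(),round(d['score'],2)) for d in manip.find_in(n,q)[:1]])
    P=manip.get_obs()['tcp_pos']; print(proj(c,P))
a=cv2.imread('pics/top2.png');b=cv2.imread('pics/side2.png')
f=lambda i,y,x,h,w,s:cv2.resize(i[y:y+h,x:x+w],(int(w*s),int(h*s)),interpolation=cv2.INTER_CUBIC)
cv2.imwrite('pics/c3.png',np.vstack([np.hstack([f(a,150,155,50,80,5),f(b,140,210,50,80,5)]),np.hstack([f(a,205,260,55,80,5),f(b,195,220,55,80,5)])]))
E
```

```text
time: 8.92
tcp_pos: [469.2, -311.7, 130.6]
ee_rot: [0.0, 0.68, 0.733, 0.0]
contact_force: [-0.1, 1.0, -0.9]
width: 50.7
grip_force: 0.0
top front_half [([564.0, -42.0, 56.0], 0.69)]
top rear_half [([588.0, -40.0, 66.0], 0.92)]
top pin_hole [([592.0, -43.0, 61.0], 0.89)]
top locking_pin [([661.0, -239.0, 34.0], 0.63)]
(np.float64(305.0), np.float64(222.8))
side front_half [([552.0, -20.0, 47.0], 0.44)]
side rear_half [([587.0, -9.0, 62.0], 0.66)]
side pin_hole [([556.0, -30.0, 11.0], 0.28)]
side locking_pin []
(np.float64(269.2), np.float64(198.4))
```

View pics/c3.png

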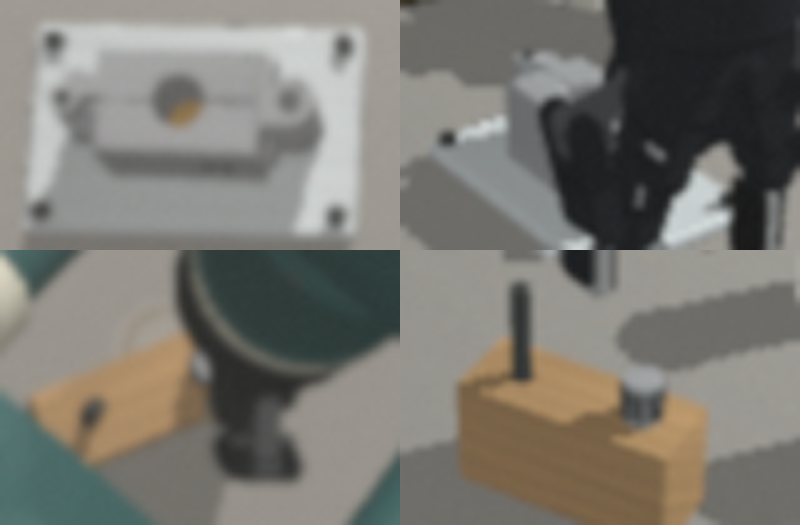

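```bash
python3 -m pendant '[[[-0.08,-0.13,0.5],0],[[0,0,0.9],0],[[0,0,0.9],0],[[0,0,0.7],0],[[0,0,0.4],0],[[0,0,0.2],0],[[0,0,0],0]]'
python3 - <<'E'
from h import *
c=cap('top'); P=lambda x,y,z:atz(c,(x+.5)/5-.5+155,(y+.5)/5-.5+150,z)
print('hole',P(291,101,61),'bore',P(178,99,61),'hingetop',P(62,97,61)); print('blk',P(97,52,61),P(258,56,61),P(265,167,61),P(97,150,61))
print('screws',*[P(*p,11) for p in[(55,42),(344,45),(337,216),(41,210)]])
E
```

```text
time: 10.0
tcp_pos: [465.5, -313.1, 56.9]
ee_rot: [-0.001, 0.679, 0.734, -0.0]
contact_force: [-0.7, 0.6, 0.2]
width: 50.9
grip_force: 0.0
hole [587.4 -90.3  61. ] bore [583.4 -35.6  61. ] hingetop [579.3  21.   61. ]
blk [603.5   7.2  61. ] [608.5 -71.6  61. ] [553.7 -81.7  61. ] [5.546e+02 1.000e-01 6.100e+01]
screws [622.   42.7  11. ] [ 633.7 -106.7   11. ] [ 543.9 -113.3   11. ] [533.   36.6  11. ]
```

```bash
python3 -m pendant '[[[0,0,0],0],[[0,0,0],0],[[0,0,0],0],[[0,0,0],0],[[0,0,0],0],[[0,0,0],0],[[0,0,0],0],[[0,0,0],0]]' 1 25
```

```text
time: 10.72
tcp_pos: [467.1, -314.2, 59.4]
ee_rot: [0.001, 0.679, 0.734, 0.0]
contact_force: [-0.1, 0.3, 6.3]
width: 16.9
grip_force: 24.6
```

```bash
python3 -m pendant '[[[0,0,0],0],[[0,0,-0.1],0],[[0,0,-0.2],0],[[0,0,-0.3],0],[[0,0,-0.4],0],[[0,0,-0.6],0],[[0,0,-0.7],0],[[0,0,-0.7],0],[[0,0,-0.6],0],[[0,0,-0.3],0],[[0,0,0],0],[[0,0,0],0]]' 1 50
```

```text
time: 11.72
tcp_pos: [466.3, -313.6, 136.7]
ee_rot: [0.0, 0.679, 0.734, -0.0]
contact_force: [0.6, -0.3, -0.7]
width: 15.9
grip_force: 49.1
```

```bash
python3 -m pendant '[[[0.4,0.26,0],0],[[0.8,0.52,0],0],[[0.8,0.52,0],0],[[0.8,0.52,0],0],[[0.8,0.52,0],0],[[0.8,0.52,0],0],[[0.8,0.52,0],0],[[0.8,0.52,0],0],[[0.8,0.52,0],0],[[0.8,0.52,0],0],[[0.8,0.52,0],0],[[0.8,0.52,0],0],[[0.8,0.52,0],0],[[0.5,0.32,0],0],[[0.19,0.1,0],0],[[0,0,0],0],[[0,0,0],0]]'
python3 - <<'E'
from h import *
f=lambda i,y,x,h,w,s:cv2.resize(i[y:y+h,x:x+w],(int(w*s),int(h*s)),interpolation=cv2.INTER_CUBIC)
c=cap('side','side3.png');o=manip.get_obs()
t=o['tcp_pos'];print(t,'tip pred',proj(c,t-[0,0,51.4]),'hole',proj(c,[587.7,-89.7,61]),'knob bottom',proj(c,t-[0,0,5.4]))
cap('top','top3.png')
a=cv2.imread('pics/top3.png');b=cv2.imread('pics/side3.png')
cv2.imwrite('pics/c4.png',np.hstack([f(b,125,215,70,70,8),f(a,140,190,70,30,8)]))
E
```

```text
time: 13.13
tcp_pos: [587.3, -89.9, 135.7]
ee_rot: [-0.0, 0.679, 0.734, -0.001]
contact_force: [0.0, 0.0, -0.2]
width: 15.7
grip_force: 49.1
[587.28875485 -90.28224929 135.86599373] tip pred (np.float64(258.5), np.float64(158.6)) hole (np.float64(258.4), np.float64(166.2)) knob bottom (np.float64(258.6), np.float64(143.0))
```

View pics/c4.png

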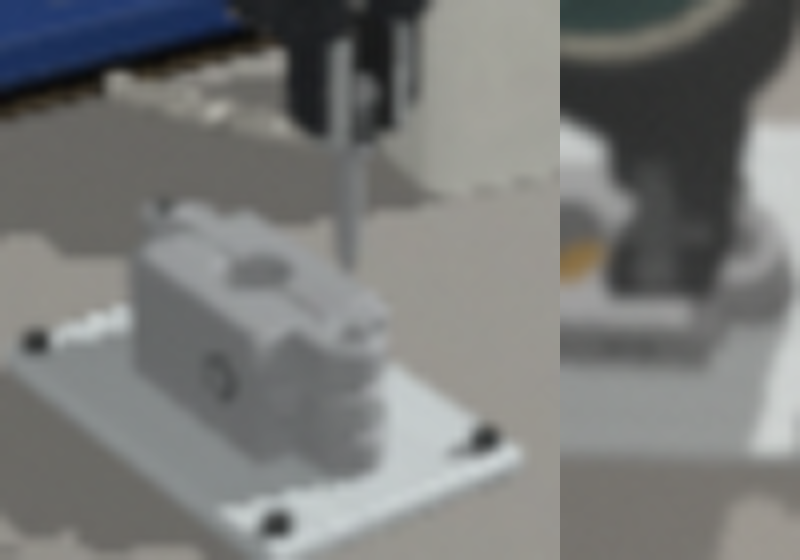

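The pin tip is at crop (348,270), where it was predicted, and the hole at (355,332) is directly below it. I'll lower it.

```bash
python3 -m pendant '[[[0.02,0,0.3],0],[[0,0,0.4],0],[[0,0,0.3],0],[[0,0,0.2],0],[[0,0,0.15],0],[[0,0,0.1],0],[[0,0,0],0]]'; python3 -m pendant '[[[0,0,0.1],0],[[0,0,0.1],0],[[0,0,0.1],0],[[0,0,0],0]]'
```

```text
time: 13.82
tcp_pos: [587.4, -89.4, 106.5]
ee_rot: [-0.0, 0.679, 0.734, -0.0]
contact_force: [0.4, -1.1, 0.1]
width: 15.6
grip_force: 49.1
time: 14.15
tcp_pos: [587.5, -89.7, 100.9]
ee_rot: [-0.0, 0.679, 0.734, -0.0]
contact_force: [-2.2, -1.3, -1.1]
width: 15.8
grip_force: 49.3
```

```bash
python3 -m pendant '[[[-0.01,-0.02,0.1],0],[[0,0,0.1],0],[[0,0,0.1],0],[[0,0,0],0]]'; python3 -m pendant '[[[0,0,0.1],0],[[0,0,0.1],0],[[0,0,0.1],0],[[0,0,0],0]]'
```

```text
time: 14.48
tcp_pos: [587.3, -89.7, 94.7]
ee_rot: [-0.0, 0.679, 0.734, -0.0]
contact_force: [-2.0, -1.8, -1.9]
width: 15.9
grip_force: 49.2
time: 14.82
tcp_pos: [587.1, -89.6, 88.8]
ee_rot: [-0.0, 0.679, 0.734, -0.0]
contact_force: [-3.1, -2.7, -0.6]
width: 15.8
grip_force: 49.4
```

```bash
python3 -m pendant '[[[-0.03,-0.03,0.1],0],[[0,0,0.1],0],[[0,0,0.1],0],[[0,0,0.1],0],[[0,0,0],0]]'; python3 -m pendant '[[[0,0,0.1],0],[[0,0,0.1],0],[[0,0,0.1],0],[[0,0,0.1],0],[[0,0,0],0]]'
```

```text
time: 15.23
tcp_pos: [586.4, -90.2, 80.4]
ee_rot: [-0.0, 0.679, 0.734, -0.0]
contact_force: [-3.6, -3.0, -1.0]
width: 15.9
grip_force: 49.2
time: 15.65
tcp_pos: [586.6, -90.3, 72.6]
ee_rot: [-0.0, 0.679, 0.734, -0.0]
contact_force: [-3.5, -1.8, -0.4]
width: 15.6
grip_force: 49.4
```

```bash
python3 -m pendant '[[[-0.02,-0.03,0.1],0],[[0,0,0.1],0],[[0,0,0.05],0],[[0,0,0],0]]'; python3 -m pendant '[[[0,0,0.05],0],[[0,0,0.05],0],[[0,0,0.05],0],[[0,0,0],0]]'
```

```text
time: 15.98
tcp_pos: [586.5, -90.6, 68.0]
ee_rot: [0.0, 0.679, 0.734, 0.0]
contact_force: [-1.8, -1.0, -0.7]
width: 15.5
grip_force: 49.2
time: 16.32
tcp_pos: [586.6, -90.7, 66.5]
ee_rot: [0.0, 0.679, 0.734, 0.0]
contact_force: [-6.0, -0.3, 8.1]
width: 15.7
grip_force: 50.2
```

```bash
python3 -m pendant '[[[0,0,0.05],0],[[0,0,0],0]]'; python3 -m pendant '[[[0,0,-0.05],0],[[0,0,0],0],[[0,0,0],0],[[0,0,0],0],[[0,0,-0.5],0],[[0,0,-1],0],[[0,0,-1],0],[[0,0,0],0]]' -0.2
python3 - <<'E'
from h import *
f=lambda i,y,x,h,w,s:cv2.resize(i[y:y+h,x:x+w],(int(w*s),int(h*s)),interpolation=cv2.INTER_CUBIC)
c=cap('side','side4.png')
print('hole',proj(c,[587.5,-89.7,61]),'knob top',proj(c,[587.5,-89.7,83]))
b=cv2.imread('pics/side4.png')
cv2.imwrite('pics/c5.png',f(b,125,215,70,70,8))
E
```

```text
time: 16.48
tcp_pos: [586.7, -90.8, 66.5]
ee_rot: [0.0, 0.679, 0.734, 0.0]
contact_force: [-7.9, -0.4, 13.0]
width: 15.6
grip_force: 50.7
time: 17.15
tcp_pos: [589.8, -91.3, 120.3]
ee_rot: [0.003, 0.679, 0.734, 0.002]
contact_force: [0.4, -0.8, 0.4]
width: 51.2
grip_force: 0.0
hole (np.float64(258.4), np.float64(166.2)) knob top (np.float64(258.4), np.float64(159.0))
```

View pics/c5.png

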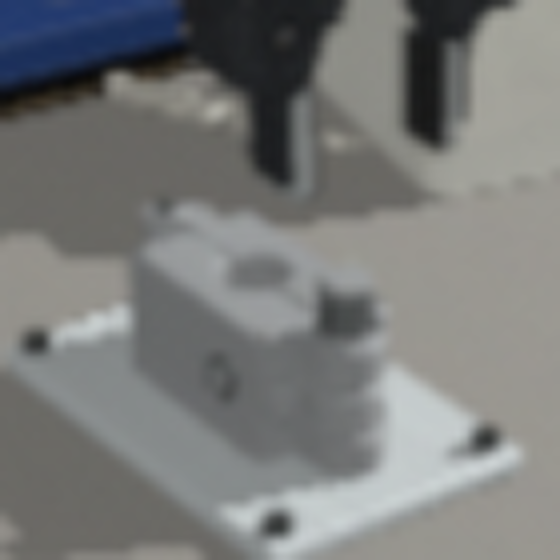

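The knob is seated: its top is at crop (348,280), as predicted for z = 83. Next I'll move to the squeeze position.

```bash
python3 -m pendant '[[[0.5,0,0],0],[[1,0,0],0],[[0.5,0,0],0],[[0,0,0],0],[[0,0,0],0],[[0,0,0],0],[[0,0,0],0]]' -1
```

```text
time: 17.78
tcp_pos: [583.2, -51.2, 115.0]
ee_rot: [-0.0, 0.679, 0.734, -0.0]
contact_force: [0.4, 0.2, -0.1]
width: 85.3
grip_force: 0.0
```

```bash
python3 -m pendant '[[[0,0.04,0.5],0],[[0,0,0.9],0],[[0,0,0.9],0],[[0,0,0.8],0],[[0,0,0.6],0],[[0,0,0.5],0],[[0,0,0.3],0],[[0,0,0.15],0],[[0,0,0],0],[[0,0,0],0]]'
```

```text
time: 18.62
tcp_pos: [584.7, -50.9, 22.8]
ee_rot: [0.0, 0.679, 0.734, 0.0]
contact_force: [-0.4, -0.0, 0.5]
width: 85.8
grip_force: 0.0
```

```bash
python3 -m pendant '[[[0,0,0],0],[[0,0,0],0],[[0,0,0],0],[[0,0,0],0],[[0,0,0],0],[[0,0,0],0],[[0,0,0],0],[[0,0,0],0]]' 1 30
```

```text
time: 19.28
tcp_pos: [583.8, -51.0, 23.2]
ee_rot: [-0.0, 0.679, 0.734, -0.0]
contact_force: [-3.1, -0.5, 5.9]
width: 51.4
grip_force: 35.0
```

```bash
python3 -m pendant '[[[0,-0.03,-0.03],0],[[0,0,0],0],[[0,0,0],0],[[0,0,0],0],[[0,0,0],0],[[0,0,0],0],[[0,0,0],0],[[0,0,0],0]]' 1 70
python3 - <<'E'
from h import *
f=lambda i,y,x,h,w,s:cv2.resize(i[y:y+h,x:x+w],(int(w*s),int(h*s)),interpolation=cv2.INTER_CUBIC)
cap('side','side5.png');cap('top','top5.png')
a=cv2.imread('pics/top5.png');b=cv2.imread('pics/side5.png')
cv2.imwrite('pics/c6.png',np.hstack([f(b,125,215,70,70,6),f(a,140,160,70,60,6)]))
E
```

```text
time: 19.95
tcp_pos: [583.9, -51.0, 23.4]
ee_rot: [0.0, 0.679, 0.734, 0.0]
contact_force: [1.7, -0.2, 6.3]
width: 50.9
grip_force: 79.1
```

View pics/c6.png

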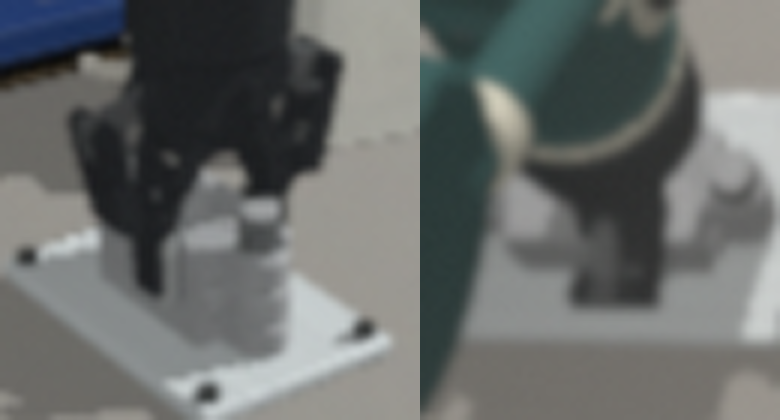

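The picture shows the fingers across both halves, with a finger at crop (150,270). The knob is seated at (262,225). The grip reads 79 N at a width of 50.9 mm, so the joint is shut.

```bash
python3 -c "
from workcell import manip
print(manip.close_job())"
```

```text
the job is handed in; nothing more can be done
None
```

The job is handed in: the mould is swung shut, the locking pin is pushed in with its knob on the top lug, and the gripper is still squeezing the halves at about 79 N; the drift, beaker and jar were not touched.

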